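# Gauge the orange-capped locating pin: through the go gap, stopped by the no-go

## Robot

A 6-joint arm with a two-finger parallel gripper is mounted at the origin on the work surface. World frame = base frame: x ahead of the robot, y to its left, z up, the work surface at z = 0. Lengths are in m, angles in rad, forces in N, time in s.
With the tool pointing down it reaches from about 0.325 to 0.9 m from the base axis. Payload 6.1 kg.
Tool frame: the origin (TCP) lies between the finger pads; the fingertips stand 17 mm ahead of it and the grasp point (between the pads) lies 2 mm behind it (robot.tcp_to_tips is the distance from the TCP to the fingertips, in m); x points along the fingers, z is the direction in which the jaws open and shut, and the axes are right-handed (so a half turn about x gives the same grasp; the last joint's range is limited). The gripper opens to 87 mm and grips with 3 to 60 N. Pads are 19 mm wide; open, the fingers measure 117 mm over their backs; the gripper's body (75 mm by 190 mm) begins 51 mm behind the grasp point.
Start: joints at [0.983, 0.22, 1.526, -0, 1.395, -0.126], TCP at [0.278, 0.56, 0.24] pointing down, gripper open.
Joint ranges: [-2.98, 2.98], [-0.91, 2.08], [0.09, 2.57], [-1.24, 4.39], [0.2, 2.65], [-2.68, 2.68]. Speed limits (rad/s): [2.57, 2.57, 3.01, 3.14, 3.14, 3.14].

## Interface

Orientations are given as [roll, pitch, yaw] about the fixed x, y, z axes, in that order (R = Rz(yaw) Ry(pitch) Rx(roll)).
In Python, from rig import robot, capture, camera_model, cut_out, mark_of gives the robot as it stands.
- The arm moves only by the tool servo_tool, never from a script. Its argument "steps" is a list of rows, each a list of 5 numbers: the opening, from 0 (shut) to 1 (fully open), then the shift along the world's x, y, z in mm, then the turn about the world's z in rad. In form: [[gripper, dx, dy, dz, spin], ...]. A call has 1 to 5 rows; each row shifts and turns the commanded pose from where the row before left it; what a row does not reach is not made up. A row lasts 1/10 s, in which the tool goes at most 50 mm and 8.59 degrees, less where a joint would pass 70% of its speed; a pose out of reach is approached as far as the arm can. A call with a gripper value outside its range is refused whole. The fingers move at their own pace and stop on an object; "grip_force" is the grip in N (left out, the last holds). Time passes only in rows, so rows that do not move let the fingers close. It gives the time, the measured TCP pose, the force and the opening at its end, in the units of the state.
- robot.read_state(): the state, without advancing time (a new reading comes with each control period).
- capture(name): name is "side" or "top"; returns (picture, depth): 384x512x3 uint8, red, green, blue; 384x512 float32, m along the optical axis (not along the pixel's ray), 0 where there is no reading.
- camera_model(name): a dict with "fx", "fy", "cx", "cy" (pixels), "k1" (the pictures are not rectified: a ray, as slopes to the right and down, at radius r is drawn at 1 + k1 r^2 times it, then the intrinsics apply), "cam_to_world" (4x4, takes a point from camera to world coordinates). Camera axes: x right, y up, looking along -z (the intrinsics and any distortion apply to the point x, -y, -z); pixel columns grow to the right and rows downward; lengths in m; the calibration is good to about 2 mm. A picture is of the moment at which its call begins. camera_model takes no time and is no camera call.
- robot.close_job(): hands the job in, once; it reports no verdict.
Trained networks look in the newest picture that a camera, given by its name, has taken for a name from the list of things; names that differ only in an ending like _2 or _b are one class to them, and where a whole thing is asked for, a point or a joint stands for the part that bears it (a point fixed in the world has none). Each returns a list of dicts, best first, with "confidence" (0 to 1); they miss things now and then, are a little off and sometimes report something else, mostly with a low value. They report only what shows in the picture. A call takes as long as a camera call. They do not tell look-alikes from the thing itself.
- cut_out(camera, target): "pixels" (384x512 bool, what is visible of it) and "box" ([left, top, right, bottom] in pixels, round what is visible of it).
- mark_of(camera, target): "centre" ([row, column] in pixels: a listed point, or the origin of a listed thing).
The state is a dict: "clock": time; "joint_positions": joint angles; "joint_velocities": joint speeds; "tau": joint torques, N m; "position": TCP position; "tool_rot": TCP orientation; "force": force on the tool from outside, world axes, zero at the start; "torque": the same for the moment, N m; "width": opening from 0.0 (shut) to 1.0 (fully open).
Only numpy, scipy, OpenCV 4.12 (cv2) and the standard library are available. Lean on these libraries where they do the work, as an engineer would, in place of code of your own. Each camera call takes 0.05 s, during which the arm holds its last target.

## Task

Check the orange-capped locating pin in the go/no-go gauge: stand it upright on the gauge's plate at the flared mouth, push it along the lane right through the green go gap and on until the red no-go jaws stop it, pressing it against them. Let go and leave it standing there against the red jaws as proof that it is in size; leave the blue-capped pin where it stands.

Things in the scene. Friction and masses are not known exactly. Their poses are not given: they have to be found in the camera images.
- pin_mid (a point): The pin to check: a plain upright steel cylinder 40 mm in diameter and 70 mm tall whose top 16 mm is an orange cap of the same diameter, about 0.3 kg, standing loose on the table. Being round, it can pivot in fingers that hold it across the lane while it is dragged; held fore and aft it stays upright. This point is its centre, 35 mm above its foot; z is its axis, up.
- blue_pin_mid (a point): A bystander, a like pin (40 mm in diameter, 70 mm tall) with a blue cap, standing loose on the table; it is not to be checked. This point is its centre, 35 mm above its foot.
- gauge: Fixed gauge: aluminium plate 10 mm thick, 150 mm wide, with jaws 18 mm high on it. Origin on the table, on the lane's centre line; x along the lane, the way of pushing. Plate x -120 to 95 mm; bare to -75 (set the pin down near x -85, its centre then 45 mm above the table); green lead-in narrows from 100 mm at x -75 to the green go jaws: 50 mm gap, x -40 to 10. The red jaws stop the pin's centre at x 37.
- red_jaws: The two red no-go jaws at the gauge's far end, fixed on its plate, 30 mm gap between them, each 30 mm long along the lane, 45 mm wide, 18 mm high. Origin on the lane's centre line at the plate's top, midway along the jaws (x 65 mm in the gauge's frame; the faces that stop the pin lie 15 mm before it). Axes as the gauge's.
Things that resemble listed ones, but are neither listed nor needed, are in the scene too. What is shaped like the part that bears pin_mid but turquoise or yellow is not meant.

How it is judged:
By the outcome, as a careful person would: the job done as asked, in the order asked, and still so for the second after the job is handed in, with the robot touching nothing.
It also fails if it takes over 43 s, if anything falls off the work surface, if the arm or the gripper's body presses on something with over 40 N, if the wrist force passes 120 N, or if a joint passes its speed limit or range.

## Working session

There is one attempt and no reset: what is moved stays moved. The work goes in short steps, Python scripts to look and compute and a tool call to move; the robot and the scene stay as the last step left them, time stands still between calls to the robot, and variables do not carry over. Pictures are saved under pics/ and viewed, and the job is handed in when it is done.

Besides the shell and the picture viewer there is one more tool, called after "Call:" as name([rows], argument=value, ...), one row to a line, values as JSON. servo_tool: Moves the arm, as the interface text tells. Its arguments: {"type":"object","properties":{"steps":{"type":"array","items":{"type":"array","items":{"type":"number"}}},"grip_force":{"type":"number"}},"required":["steps"]}

```bash
mkdir -p pics; ls; cat > h.py <<'E'
import numpy as np, cv2
from rig import robot, capture, camera_model, cut_out, mark_of
def ray(cam,row,col):
    m=camera_model(cam); xd=(col-m['cx'])/m['fx']; yd=(row-m['cy'])/m['fy']
    x,y=xd,yd
    for _ in range(20):
        f=1+m['k1']*(x*x+y*y); x,y=xd/f,yd/f
    T=np.array(m['cam_to_world']); return T[:3,3], T[:3,:3]@np.array([x,-y,-1.])
def on_z(cam,row,col,z):
    o,d=ray(cam,row,col); return o+d*(z-o[2])/d[2]
def at_depth(cam,row,col,dep):
    o,d=ray(cam,row,col); return o+d*dep
def proj(cam,p):
    m=camera_model(cam);T=np.array(m['cam_to_world']); q=T[:3,:3].T@(np.array(p)-T[:3,3]); x,y=q[0]/-q[2],-q[1]/-q[2]
    f=1+m['k1']*(x*x+y*y); return m['cy']+m['fy']*y*f, m['cx']+m['fx']*x*f
def save(n,im): cv2.imwrite('pics/'+n+'.png',im[:,:,::-1])
E
python3 - <<'E'
from h import *
for c in ('top','side'):
    im,d=capture(c); save(c+'1',im); np.savez('pics/%s1.npz'%c,im=im,d=d)
    print(c,np.round(camera_model(c)['cam_to_world'],3).tolist(),camera_model(c)['fx'])
    for t in ('pin_mid','blue_pin_mid','gauge','red_jaws'):
        for r in mark_of(c,t): print(t,'mark',np.round(r['centre'],1),round(r['confidence'],2))
        for r in cut_out(c,t): print(t,'cut',np.round(r['box'],1),round(r['confidence'],2))
print(robot.read_state())
E
```

```text
pics
top [[-0.011, 0.984, -0.179, 0.395], [-1.0, -0.007, 0.025, -0.022], [0.023, 0.179, 0.984, 0.989], [0.0, 0.0, 0.0, 1.0]] 417.27433871932976
pin_mid mark [211.  357.3] 0.93
pin_mid mark [241.1 336.7] 0.68
pin_mid mark [177. 355.] 0.54
pin_mid cut [346.4 203.5 373.7 220.7] 0.76
pin_mid cut [324.3 232.8 349.8 255.2] 0.7
pin_mid cut [344.9 161.8 372.4 187.6] 0.69
blue_pin_mid mark [175.8 296.3] 0.8
blue_pin_mid cut [288.7 166.1 305.5 188.1] 0.77
blue_pin_mid cut [125.7 154.6 198.1 251.7] 0.45
gauge mark [197.5 163.8] 0.61
gauge cut [123.3 155.  197.2 254.4] 0.96
red_jaws mark [166.8 164.1] 0.74
red_jaws cut [137.5 160.5 188.9 179.1] 0.62
side [[0.727, 0.522, -0.446, 0.121], [-0.686, 0.567, -0.456, -0.442], [0.015, 0.638, 0.77, 0.785], [0.0, 0.0, 0.0, 1.0]] 432.8237858159209
pin_mid mark [256.3 369.5] 0.68
pin_mid mark [287.4 291.7] 0.6
pin_mid mark [282. 343.] 0.59
pin_mid cut [329.1 267.4 356.5 299.6] 0.86
pin_mid cut [355.7 238.2 382.6 273.9] 0.65
pin_mid cut [282.  273.4 309.9 303.5] 0.63
blue_pin_mid mark [140.2 225.1] 0.31
blue_pin_mid cut [305.1 198.1 323.9 228.1] 0.72
gauge mark [153.6 202.8] 0.62
gauge cut [144.8 118.7 253.3 195.7] 0.59
red_jaws mark [141.  228.9] 0.9
red_jaws cut [204.6 123.7 243.1 157.6] 0.57
{'clock': 0.9, 'joint_positions': array([ 9.82884618e-01,  2.20344744e-01,  1.52652388e+00, -3.26294016e-05,
        1.39467697e+00, -1.26100176e-01]), 'joint_velocities': array([-0.00058167, -0.00085729,  0.00115658, -0.00091807,  0.00063736,
        0.0017018 ]), 'tau': array([ 3.55593211e-04, -4.94559252e+01, -3.87713385e+01,  7.00838375e-02,
        4.70650638e-02, -9.67747695e-06]), 'position': array([0.27848984, 0.55951566, 0.23955924]), 'tool_rot': array([-0.72504255,  1.57073934,  0.38394796]), 'force': array([ 0.51809175, -0.44857563, -0.68779412]), 'torque': array([ 0.03585958, -0.01813795, -0.07417509]), 'width': 1.0017310436118185}
```

View pics/top1.png

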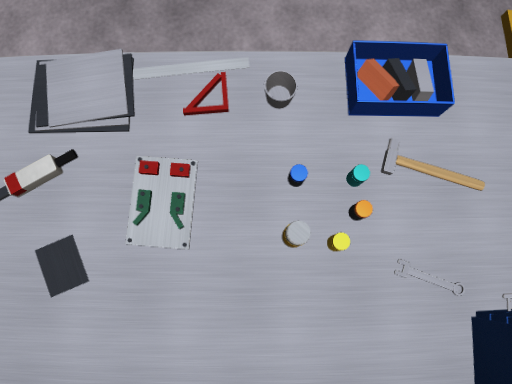

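View pics/side1.png

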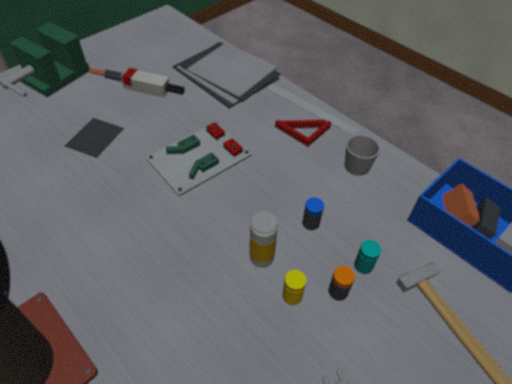

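```bash
python3 - <<'E'
import cv2
im=cv2.imread('pics/top1.png'); side=cv2.imread('pics/side1.png')
a=cv2.resize(im[140:270,270:400],(400,400),interpolation=cv2.INTER_CUBIC); b=cv2.resize(side[190:320,265:395],(400,400),interpolation=cv2.INTER_CUBIC)
cv2.imwrite('pics/crop1.png',cv2.hconcat([a,b]))
cv2.imwrite('pics/crop2.png',cv2.hconcat([cv2.resize(im[145:265,105:225],(400,400),interpolation=cv2.INTER_CUBIC),cv2.resize(side[100:220,135:255],(400,400),interpolation=cv2.INTER_CUBIC)]))
E
```

```text
(no output)
```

View pics/crop1.png

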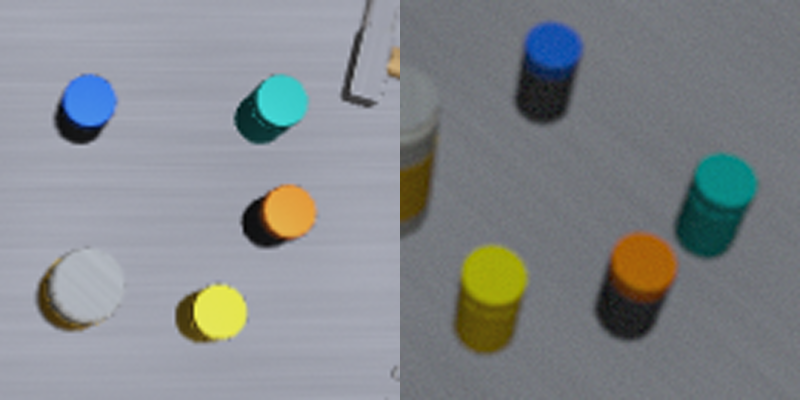

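View pics/crop2.png

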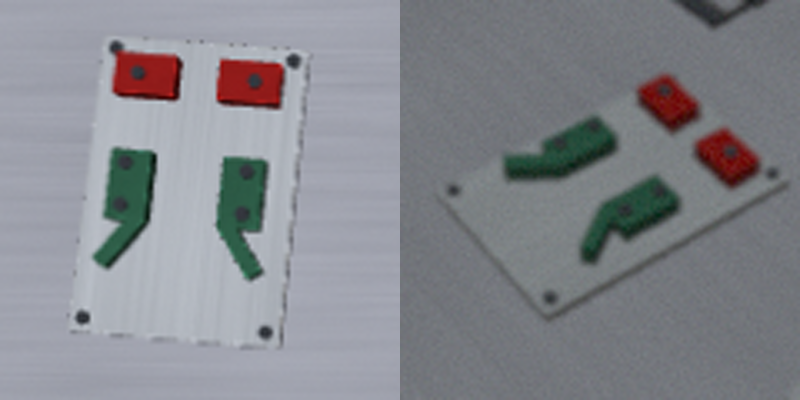

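The candidates for the pin in the top view are orange (209,363), turquoise (174,361), yellow (241,341), blue (173,299) and the grey-topped bottle (233,298). I choose the orange cap with the dark body, at side pixel (275,343). The crop shows it clearly. The gauge is at top pixel (200,163), with its mouth towards the bottom of the image.

```bash
cat > meas.py <<'E'
from h import *
def hsvmask(im,lo,hi,box):
    h=cv2.cvtColor(im,cv2.COLOR_RGB2HSV); m=cv2.inRange(h,np.array(lo),np.array(hi))
    r=np.zeros_like(m); l,t,rr,b=box; r[t:b,l:rr]=m[t:b,l:rr]; return r
def caps(cam,im,box,lo,hi,zt=0.07):
    m=hsvmask(im,lo,hi,box); n,l,s,c=cv2.connectedComponentsWithStats(m); k=1+np.argmax(s[1:,4]) 
    ys,xs=np.where(l==k); P=np.array([on_z(cam,y,x,zt)[:2] for y,x in zip(ys,xs)])
    return P,s[k]
E
python3 - <<'E'
from meas import *
T=np.load('pics/top1.npz');S=np.load('pics/side1.npz')
for n,im,d in(('top',T['im'],T['d']),('side',S['im'],S['d'])):
  for nm,lo,hi in (('orange',(5,150,90),(18,255,255)),('blue',(100,120,80),(125,255,255)),('yel',(24,130,90),(34,255,255)),('turq',(80,120,80),(95,255,255))):
    box=(270,150,390,310)
    P,s=caps(n,im,box,lo,hi)
    # hull circle
    (c,r)=cv2.minEnclosingCircle((P*1000).astype(np.float32))
    ys=slice(s[1],s[1]+s[3]);print(n,nm,s,'mean',P.mean(0).round(4),'minmax',P.min(0).round(4),P.max(0).round(4),'circ',np.round(c,1),round(r,1))
# gauge
im,d=T['im'],T['d']
box=(115,145,210,265)
red=hsvmask(im,(0,150,80),(6,255,255),box)|hsvmask(im,(174,150,80),(180,255,255),box)
grn=hsvmask(im,(60,80,30),(90,255,255),box)
for nm,m in(('red',red),('grn',grn)):
  n,l,s,c=cv2.connectedComponentsWithStats(m)
  A=[]
  for k in range(1,n):
    if s[k,4]<20: continue
    ys,xs=np.where(l==k); P=np.array([on_z('top',y,x,0.028)[:2] for y,x in zip(ys,xs)])*1000
    A.append(P); print(nm,s[k],P.mean(0).round(1), cv2.minAreaRect(P.astype(np.float32)), 'dep z',np.median([at_depth('top',y,x,d[y,x])[2] for y,x in zip(ys,xs)]))
  P=np.vstack(A); print(nm,'all',cv2.minAreaRect(P.astype(np.float32)))
c=max(cut_out('top','gauge'),key=lambda r:r['confidence']); ys,xs=np.where(c['pixels'])
P=np.array([on_z('top',y,x,0.01)[:2] for y,x in zip(ys,xs)])*1000
print('plate',cv2.minAreaRect(P.astype(np.float32)),P.mean(0))
E
```

```text
top orange [355 200  17  18 158] mean [ 0.5241 -0.2865] minmax [ 0.5018 -0.3027] [ 0.5405 -0.2652] circ [ 521.3 -284.5] 19.7
top blue [290 164  18  17 237] mean [ 0.6053 -0.1401] minmax [ 0.5874 -0.1595] [ 0.6247 -0.1205] circ [ 605.2 -140.2] 20.1
top yel [332 233  18  18 239] mean [ 0.4488 -0.2294] minmax [ 0.4292 -0.2485] [ 0.4668 -0.2096] circ [ 447.  -228.5] 20.8
top turq [353 164  17  17 220] mean [ 0.6047 -0.284 ] minmax [ 0.5867 -0.3028] [ 0.6243 -0.2651] circ [ 605.4 -284. ] 19.6
side orange [334 266  21  21 333] mean [ 0.5179 -0.2887] minmax [ 0.498 -0.307] [ 0.5388 -0.2699] circ [ 517.5 -289.3] 21.5
side blue [306 197  18  18 250] mean [ 0.6012 -0.144 ] minmax [ 0.5791 -0.1634] [ 0.6224 -0.1236] circ [ 599.4 -143.1] 23.1
side yel [285 270  21  34 527] mean [ 0.4372 -0.2396] minmax [ 0.4039 -0.2651] [ 0.4657 -0.2136] circ [ 434.9 -240. ] 33.6
side turq [361 240  20  18 281] mean [ 0.6019 -0.287 ] minmax [ 0.5827 -0.3055] [ 0.6218 -0.268 ] circ [ 601.9 -286.9] 19.9
red [139 160  19  14 203] [630.3 210.6] ((630.8074340820312, 210.83575439453125), (43.94965744018555, 29.2584228515625), 84.24844360351562) dep z 0.027377225815856554Traceback (most recent call last):
  File "<stdin>", line 21, in <module>
  File "h.py", line 12, in at_depth
    o,d=ray(cam,row,col); return o+d*dep
        ~~~^^^^^^^^^^^^^
  File "h.py", line 4, in ray
    m=camera_model(cam); xd=(col-m['cx'])/m['fx']; yd=(row-m['cy'])/m['fy']
ValueError: time passes only in moves, steps and waits
```

```bash
sed -i 's/^def ray/_c={}\n_cm=camera_model\ndef camera_model(c):\n    if c not in _c: _c[c]=_cm(c)\n    return _c[c]\ndef ray/' h.py
cat > g.py <<'E'
from meas import *
T=np.load('pics/top1.npz')
im,d=T['im'],T['d']
box=(115,145,210,265)
red=hsvmask(im,(0,150,80),(6,255,255),box)|hsvmask(im,(174,150,80),(180,255,255),box)
grn=hsvmask(im,(60,80,30),(90,255,255),box)
for nm,m in(('red',red),('grn',grn)):
  n,l,s,c=cv2.connectedComponentsWithStats(m)
  A=[]
  for k in range(1,n):
    if s[k,4]<20: continue
    ys,xs=np.where(l==k); P=np.array([on_z('top',y,x,0.028)[:2] for y,x in zip(ys,xs)])*1000
    A.append(P); print(nm,s[k],P.mean(0).round(1), cv2.minAreaRect(P.astype(np.float32)), 'dep z',np.median([at_depth('top',y,x,d[y,x])[2] for y,x in zip(ys,xs)]))
  P=np.vstack(A); print(nm,'all',cv2.minAreaRect(P.astype(np.float32)))
c=max(cut_out('top','gauge'),key=lambda r:r['confidence']); ys,xs=np.where(c['pixels'])
P=np.array([on_z('top',y,x,0.01)[:2] for y,x in zip(ys,xs)])*1000
print('plate',cv2.minAreaRect(P.astype(np.float32)),P.mean(0))
h=cv2.cvtColor(im,cv2.COLOR_RGB2HSV)
print('orange px col', h[209,355:376].tolist())
m=hsvmask(im,(3,130,60),(22,255,255),(345,195,380,230)); ys,xs=np.where(m>0); P=np.array([on_z('top',y,x,.07)[:2] for y,x in zip(ys,xs)]); print('orange',len(P),P.mean(0),P.min(0),P.max(0))
mm=(d[195:230,345:380]); 
pts=np.array([at_depth('top',y,x,d[y,x]) for y in range(195,230) for x in range(345,380) if d[y,x]>0]); q=pts[pts[:,2]>.06]; print('depth top pts',len(q),q.mean(0),q.min(0),q.max(0))
E
python3 g.py
```

```text
red [139 160  19  14 203] [630.3 210.6] ((630.8074340820312, 210.83575439453125), (43.94965744018555, 29.2584228515625), 84.24844360351562) dep z 0.027377225815856554
red [170 163  20  13 215] [624.1 136.6] ((623.9730224609375, 136.23431396484375), (44.90949630737305, 29.15308380126953), 84.653564453125) dep z 0.02724510122290047
red all ((627.321533203125, 173.25289916992188), (119.24559783935547, 29.443021774291992), 84.62320709228516)
grn [133 190  19  35 338] [540.2 220.1] ((534.8043823242188, 220.70541381835938), (32.54224395751953, 82.86660766601562), 82.3379898071289) dep z 0.026863577869754796
grn [170 192  15  37 326] [533.7 140.6] ((527.4541625976562, 141.15182495117188), (30.913408279418945, 83.87918090820312), 87.26634979248047) dep z 0.02729103254907639
grn all ((531.4502563476562, 181.1007080078125), (114.80086517333984, 83.15278625488281), 84.4583511352539)
plate ((550.2827758789062, 179.7393341064453), (151.4923553466797, 215.52931213378906), 85.02893829345703) [548.66148706 179.10770919]
orange px col [[13, 208, 103], [16, 190, 211], [19, 173, 227], [19, 174, 227], [19, 175, 227], [19, 176, 226], [19, 177, 226], [19, 177, 227], [18, 179, 226], [18, 180, 227], [18, 181, 227], [18, 182, 226], [18, 182, 227], [18, 183, 227], [18, 184, 226], [18, 184, 227], [18, 186, 226], [15, 116, 197], [165, 10, 161], [114, 22, 175], [114, 21, 174]]
orange 246 [ 0.52102689 -0.28363102] [ 0.50184975 -0.30268696] [ 0.54055034 -0.26501146]
depth top pts 239 [ 0.52107128 -0.28460448  0.06843339] [ 0.50206912 -0.30281932  0.06049059] [ 0.54074481 -0.26700937  0.07293283]
```

Call:
servo_tool([
  [1,12,-42,0,0],
  [1,12,-42,0,0],
  [1,12,-42,0,0],
  [1,12,-42,0,0],
  [1,12,-42,0,0],
], grip_force=20)

```text
clock: 1.45
position: [0.3386, 0.348, 0.2396]
tool_rot: [-0.806, 1.57, 0.303]
force: [1.0, -0.6, 0.7]
width: 1.002
```

Call:
servo_tool([
  [1,12,-42,0,0],
  [1,12,-42,0,0],
  [1,12,-42,0,0],
  [1,12,-42,0,0],
  [1,12,-42,0,0],
])

```text
clock: 1.95
position: [0.3987, 0.1379, 0.2399]
tool_rot: [-0.964, 1.57, 0.145]
force: [0.5, -0.2, 0.4]
width: 0.999
```

Call:
servo_tool([
  [1,12,-42,0,0],
  [1,12,-42,0,0],
  [1,12,-42,0,0],
  [1,12,-42,0,0],
  [1,12,-42,0,0],
])

```text
clock: 2.45
position: [0.4588, -0.0724, 0.2399]
tool_rot: [-1.266, 1.57, -0.158]
force: [0.8, -0.2, -0.4]
width: 1.002
```

```bash
python3 - <<'E'
from meas import *
S=np.load('pics/side1.npz');im=S['im'];d=S['d']
T=np.load('pics/top1.npz')
box=(135,100,255,220)
red=hsvmask(im,(0,130,60),(6,255,255),box)|hsvmask(im,(174,130,60),(180,255,255),box)
n,l,s,c=cv2.connectedComponentsWithStats(red)
for k in range(1,n):
  if s[k,4]<20: continue
  ys,xs=np.where(l==k); P=np.array([on_z('side',y,x,0.028)[:2] for y,x in zip(ys,xs)])*1000
  D=np.array([at_depth('side',y,x,d[y,x]) for y,x in zip(ys,xs)]); D=D[D[:,2]>.023]
  print(P.mean(0),len(P),'depth top pts',D.mean(0),D.min(0),D.max(0))
# tall bottle
d=T['d'];pts=np.array([at_depth('top',y,x,d[y,x]) for y in range(215,255) for x in range(275,325) if d[y,x]>0]);q=pts[pts[:,2]>.07];print('bottle',q.mean(0),q.max(0),q.min(0))
st=robot.read_state();print(st['clock'],st['position'],st['joint_positions'])
E
```

```text
[624.16679221 203.99229856] 156 depth top pts [0.62219424 0.20139071 0.03353525] [ 0.12146147 -0.4418372   0.0231123 ] [0.64260232 0.23094251 0.78546536]
[617.89247075 130.36625447] 169 depth top pts [0.61629148 0.12846521 0.03318447] [ 0.12146147 -0.4418372   0.02335188] [0.63650933 0.15513094 0.78546536]
bottle [ 0.46302388 -0.12517954  0.12384664] [ 0.48934357 -0.1020868   0.13355632] [ 0.4390317  -0.15093374  0.07014398]
2.45 [ 0.4587556  -0.07237968  0.23992325] [-3.26675683e-01 -1.75256552e-01  1.92832398e+00  1.90934287e-04
  1.38742480e+00 -1.43538146e+00]
```

Call:
servo_tool([
  [1,12,-43,0,0],
  [1,12,-43,0,0],
  [1,12,-43,0,0],
  [1,12,-43,0,0],
  [1,13,-42,0,0],
])

```text
clock: 2.95
position: [0.5197, -0.2865, 0.2396]
tool_rot: [-1.525, 1.57, -0.416]
force: [1.2, 0.5, 0.7]
width: 1.002
```

Call:
servo_tool([
  [1,0,0,-40,0],
  [1,0,0,-40,0],
  [1,0,0,-40,0],
  [1,0,0,0,0],
])

```text
clock: 3.35
position: [0.5154, -0.2818, 0.1129]
tool_rot: [1.399, 1.559, 2.507]
force: [-1.5, 1.0, -0.5]
width: 1.001
```

```bash
python3 - <<'E'
from h import *
out=[]
for c,b in(('top',(150,270,290,420)),('side',(200,330,270,420))):
    im,d=capture(c); out.append(cv2.resize(im[b[0]:b[1],b[2]:b[3]],(400,400)))
save('pre',cv2.hconcat(out)); s=robot.read_state(); print(s['position'],s['tool_rot'],s['clock'])
E
```

```text
[ 0.51922276 -0.28428315  0.11964197] [1.42644123 1.56926303 2.53547863] 3.45
```

View pics/pre.png

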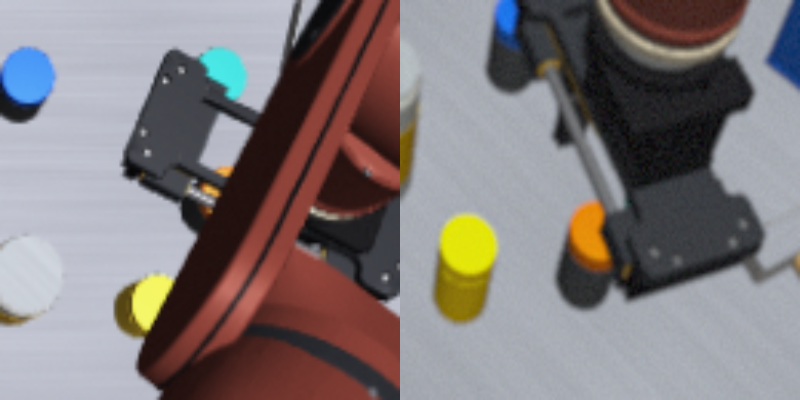

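The open fingers straddle the orange pin, with its cap between them at crop pixels (215,185) and (590,235). The turquoise, yellow and blue pins are clear of the fingers, so I'll descend.

Call:
servo_tool([
  [1,0,0,-25,0],
  [1,0,0,-25,0],
  [1,0,0,-15,0],
  [1,0,0,-10,0],
  [1,0,0,0,0],
])

```text
clock: 3.95
position: [0.5195, -0.2844, 0.0446]
tool_rot: [1.448, 1.57, 2.557]
force: [-0.6, -0.3, 0.5]
width: 1.002
```

Call:
servo_tool([
  [0.4,0,0,0,0],
  [0.4,0,0,0,0],
  [0.3,0,0,0,0],
  [0.3,0,0,0,0],
  [0.3,0,0,0,0],
], grip_force=25)

```text
clock: 4.45
position: [0.5196, -0.2846, 0.0449]
tool_rot: [-1.787, 1.57, -0.678]
force: [0.0, 0.0, 0.1]
width: 0.628
```

Call:
servo_tool([
  [0.3,0,0,0,0],
  [0.3,0,0,0,0],
  [0.3,0,0,0,0],
  [0.3,0,0,0,0],
])

```text
clock: 4.85
position: [0.5194, -0.2845, 0.0445]
tool_rot: [2.481, 1.571, -2.694]
force: [-0.7, 0.3, 1.0]
width: 0.457
```

Call:
servo_tool([
  [0.3,0,0,20,0],
  [0.3,0,0,35,0],
  [0.3,0,0,40,0],
  [0.3,0,0,40,0],
  [0.3,0,0,20,0],
])

```text
clock: 5.35
position: [0.5206, -0.2852, 0.2033]
tool_rot: [-1.716, 1.566, -0.607]
force: [0.5, -1.0, -2.0]
width: 0.451
```

Call:
servo_tool([
  [0.3,-3,25,0,-0.08],
  [0.3,-3,35,0,-0.08],
  [0.3,-4,35,0,-0.08],
  [0.3,-4,35,0,-0.08],
  [0.3,-4,35,0,-0.08],
])

```text
clock: 5.85
position: [0.5006, -0.1179, 0.1988]
tool_rot: [1.918, 1.569, 2.623]
force: [0.3, 1.3, -2.4]
width: 0.457
```

Call:
servo_tool([
  [0.3,-3,35,0,-0.08],
  [0.3,-4,35,0,-0.08],
  [0.3,-3,35,0,-0.08],
  [0.3,-3,35,0,-0.08],
  [0.3,-3,35,0,-0.08],
])

```text
clock: 6.35
position: [0.4846, 0.057, 0.199]
tool_rot: [2.68, 1.57, 2.986]
force: [0.5, -0.1, -2.0]
width: 0.448
```

Call:
servo_tool([
  [0.3,-3,35,0,-0.08],
  [0.3,-3,35,0,-0.08],
  [0.3,-3,34,0,-0.08],
  [0.3,0,20,0,-0.08],
  [0.3,0,5,0,-0.075],
])

```text
clock: 6.85
position: [0.4755, 0.1868, 0.1989]
tool_rot: [2.829, 1.569, 2.742]
force: [1.2, 0.1, -2.3]
width: 0.457
```

Call:
servo_tool([
  [0.3,0,0,-40,0],
  [0.3,0,0,-30,0],
  [0.3,0,0,0,0],
  [0.3,0,0,0,0],
])

```text
clock: 7.25
position: [0.4759, 0.1844, 0.1292]
tool_rot: [-2.874, 1.569, -2.96]
force: [0.9, 0.0, -1.8]
width: 0.454
```

```bash
python3 - <<'E'
from h import *
out=[]
for c in('top','side'):
    im,d=capture(c); np.savez('pics/h_%s.npz'%c,im=im,d=d); b=(130,290,90,250) if c=='top' else (60,240,100,280); out.append(cv2.resize(im[b[0]:b[1],b[2]:b[3]],(400,400),interpolation=cv2.INTER_CUBIC))
save('hov',cv2.hconcat(out)); s=robot.read_state(); print(s['position'],s['tool_rot'],s['clock'],s['force'],s['width'],s['joint_positions'])
from scipy.spatial.transform import Rotation as R
print(R.from_euler('xyz',s['tool_rot']).as_matrix().round(3))
E
```

```text
[0.477785   0.1847394  0.13138179] [0.32431436 1.56800841 0.23811938] 7.35 [ 0.27713261  0.4799664  -2.61011602] 0.4536597109926109 [2.14863131e-01 5.61667940e-02 1.92179213e+00 7.06876394e-05
 1.16084657e+00 3.01030020e-01]
[[ 0.003  0.086  0.996]
 [ 0.001  0.996 -0.086]
 [-1.     0.001  0.003]]
```

View pics/hov.png

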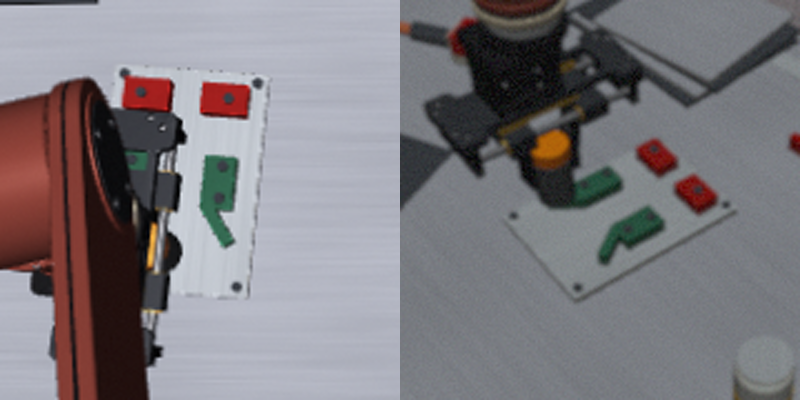

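```bash
python3 - <<'E'
from meas import *
im=np.load('pics/h_side.npz')['im'];
m=hsvmask(im,(4,120,80),(20,255,255),(150,110,190,140))
n,l,s,c=cv2.connectedComponentsWithStats(m); print(s)
k=1+np.argmax(s[1:,4]);ys,xs=np.where(l==k)
P=np.array([on_z('side',y,x,.1555)[:2] for y,x in zip(ys,xs)])*1000
print(P.mean(0),P.min(0),P.max(0))
# model of where cap would project, predicted from TCP
for z in (.1555,.0855):
  print(z,[np.round(proj('side',[.4775+.02*np.cos(a),.1845+.02*np.sin(a),z]),1).tolist() for a in np.arange(4)*np.pi/2])
# silhouettes of gauge: project plate corners with origin guess, both cams
u=np.array([.9964,-.0849]);v=np.array([.0849,.9964])
for cam,f in(('top','top1'),('side','side1')):
  for O in ([.5625,.1788],[.5595,.1755]):
    img=np.load('pics/%s.npz'%f)['im'].copy(); img=cv2.resize(img,None,fx=4,fy=4,interpolation=cv2.INTER_CUBIC)
    def poly(pts,z):
        q=np.array([proj(cam,[*(np.array(O)+p[0]*u+p[1]*v),z])[::-1] for p in pts])
        cv2.polylines(img,[np.round((q+.5)*4-.5).astype(int)],True,(255,255,0),1)
    poly([(-.12,-.075),(.095,-.075),(.095,.075),(-.12,.075)],.01)
    for s in(1,-1): poly([(.05,.015*s),(.08,.015*s),(.08,.06*s),(.05,.06*s)],.028); poly([(-.04,.025*s),(.01,.025*s),(.01,.0251*s)],.028)
    b=(150,255,115,210) if cam=='top' else (115,210,140,255)
    save('ov_%s_%d'%(cam,O[0]*1e4),img[b[0]*4:b[1]*4,b[2]*4:b[3]*4])
a=[cv2.imread('pics/ov_%s.png'%n) for n in('top_5625','side_5625','top_5595','side_5595')]
a=[cv2.resize(i,(400,300)) if 0 else i[:380,:400] for i in a]
a=[cv2.copyMakeBorder(i,0,380-i.shape[0],0,400-i.shape[1],cv2.BORDER_CONSTANT) for i in a]
cv2.imwrite('pics/ov.png',cv2.hconcat(a[:2]));cv2.imwrite('pics/ovb.png',cv2.hconcat(a[2:]))
E
```

```text
[[     0      0    512    384 196377]
 [   159    118     18     18    231]]
[472.47281441 172.09842535] [448.61283686 149.85269003] [495.36915972 194.3719152 ]
0.1555 [[118.4, 173.6], [118.0, 160.5], [126.8, 158.4], [127.3, 171.7]]
0.0855 [[141.6, 177.3], [141.2, 164.9], [150.0, 163.0], [150.4, 175.6]]
```

View pics/ov.png

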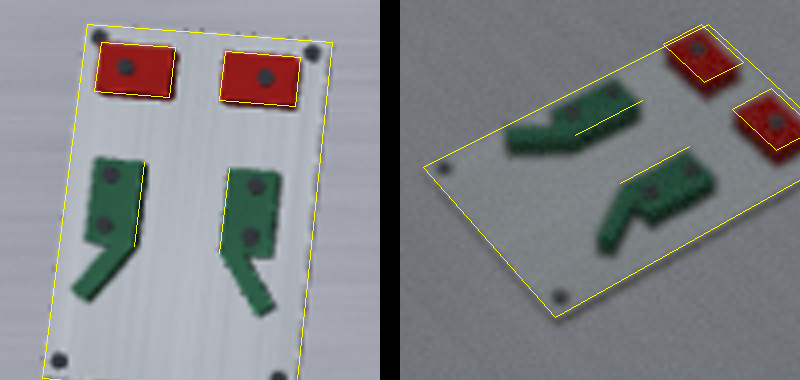

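View pics/ovb.png

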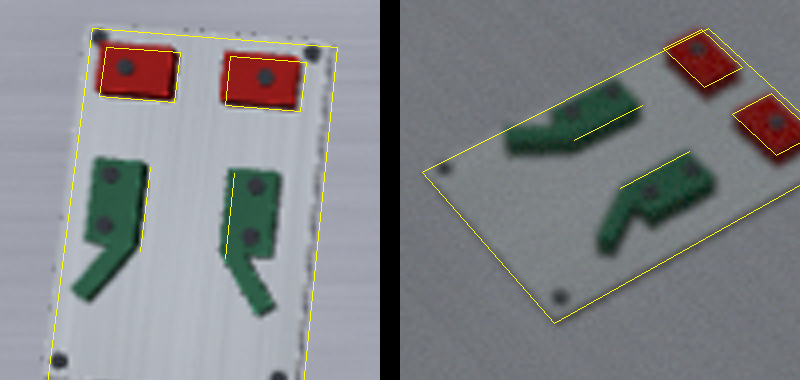

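Call:
servo_tool([
  [0.3,0,1,-25,0],
  [0.3,0,0,-25,0],
  [0.3,0,0,-15,0],
  [0.3,0,0,-5,0],
  [0.3,0,0,0,0],
])

```text
clock: 7.85
position: [0.4772, 0.1856, 0.0604]
tool_rot: [0.304, 1.57, 0.218]
force: [0.1, 0.1, -2.2]
width: 0.455
```

```bash
cat > look.py <<'E'
import sys
from h import *
n=sys.argv[1];out=[]
for c in('top','side'):
    im,d=capture(c); np.savez('pics/%s_%s.npz'%(n,c),im=im,d=d); b=(140,260,105,225) if c=='top' else (80,200,140,260); out.append(cv2.resize(im[b[0]:b[1],b[2]:b[3]],(400,400),interpolation=cv2.INTER_CUBIC))
save(n,cv2.hconcat(out)); s=robot.read_state(); print(s['position'],s['clock'],s['force'],s['torque'],s['width'])
E
python3 look.py low
```

```text
[0.47792912 0.18580271 0.06128055] 7.95 [-0.18964313 -0.32580319 -3.18684021] [-0.0836336   0.05819318 -0.01523128] 0.45515908822989976
```

View pics/low.png

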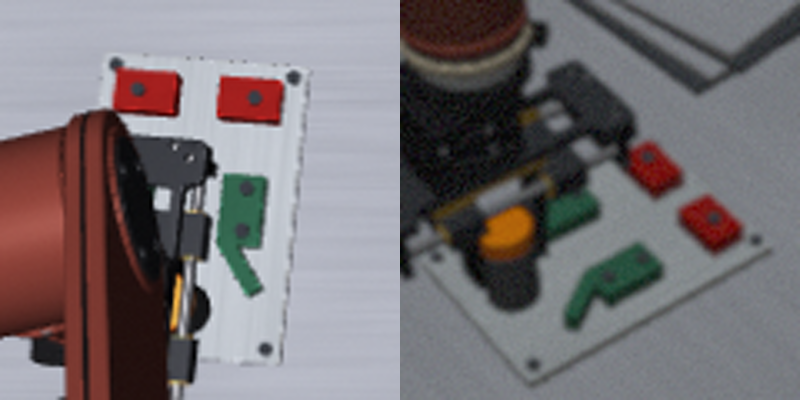

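The pin is upright over the mouth, with its cap at (510,230) in the side crop and the jaws ahead of it. I'll set it down on the plate.

Call:
servo_tool([
  [0.3,0,0,-3,0],
  [0.3,0,0,-2,0],
  [0.3,0,0,-1,0],
  [0.3,0,0,0,0],
])

```text
clock: 8.35
position: [0.4769, 0.1856, 0.0545]
tool_rot: [0.262, 1.57, 0.176]
force: [-1.3, -0.9, 4.7]
width: 0.454
```

Call:
servo_tool([
  [0.6,0,0,0,0],
  [0.6,0,0,0,0],
  [0.6,0,0,0,0],
], grip_force=15)

```text
clock: 8.65
position: [0.4766, 0.1856, 0.0536]
tool_rot: [0.356, 1.57, 0.27]
force: [0.5, 0.3, 0.5]
width: 0.581
```

```bash
python3 look.py stand; python3 - <<'E'
from meas import *
im=np.load('pics/stand_side.npz')['im']
for z in (.08,.01):
  print(z,[np.round(proj('side',[.477+.02*np.cos(a),.1856+.02*np.sin(a),z]),1).tolist() for a in np.arange(8)*np.pi/4])
img=cv2.resize(im,None,fx=4,fy=4,interpolation=cv2.INTER_CUBIC)
for z in (.08,.01):
  q=np.array([proj('side',[.477+.02*np.cos(a),.1856+.02*np.sin(a),z])[::-1] for a in np.arange(0,6.3,.2)]); cv2.polylines(img,[np.round((q+.5)*4).astype(int)],True,(255,255,0),1)
O=np.array([.5618,.1785]);u=np.array([.9964,-.0849]);v=np.array([.0849,.9964])
def L(a,b,z):
  q=[np.round((np.array(proj('side',[*(O+p[0]*u+p[1]*v),z])[::-1])+.5)*4).astype(int).tolist() for p in (a,b)]; cv2.line(img,q[0],q[1],(255,0,255),1)
for y in(-.075,.075): L((-.12,y),(.095,y),.01)
for y in(-.025,.025): L((-.04,y),(.01,y),.028)
L((-.12,0),(.05,0),.01)
save('stand_ov',img[80*4:210*4,135*4:260*4])
E
```

```text
[0.47651551 0.18550453 0.05347931] 8.75 [-0.12855401 -0.15176574  0.24488435] [-0.06386534  0.06214555 -0.02820099] 0.5909954156227615
0.08 [[143.2, 177.1], [141.2, 171.3], [142.8, 164.8], [147.1, 161.3], [151.6, 162.9], [153.7, 168.7], [152.0, 175.4], [147.6, 178.8]]
0.01 [[163.9, 180.4], [161.9, 174.9], [163.5, 168.8], [167.7, 165.4], [172.2, 167.0], [174.2, 172.6], [172.6, 178.8], [168.3, 182.1]]
```

View pics/stand_ov.png

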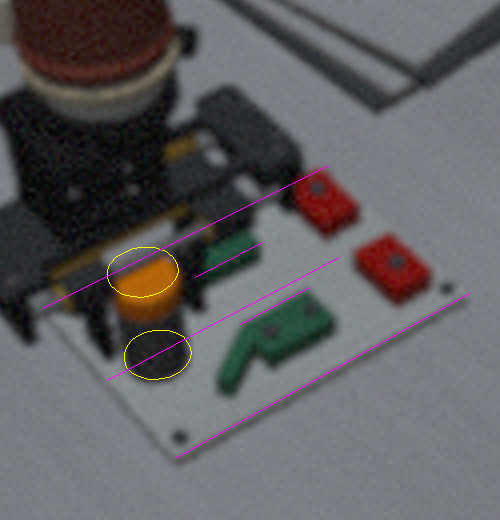

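The pin stands upright at the mouth with the fingers open around it, its foot at about (157,355) in the overlay, on the lane line. I'll regrip it and push.

Call:
servo_tool([
  [0.3,0,0,0,0],
  [0.3,0,0,0,0],
  [0.3,0,0,0,0],
  [0.3,0,0,0,0],
])

```text
clock: 9.15
position: [0.4766, 0.1855, 0.0535]
tool_rot: [0.225, 1.571, 0.139]
force: [1.0, -0.6, -1.5]
width: 0.456
```

Call:
servo_tool([
  [0.3,5,-0.4,0,0],
  [0.3,8,-0.7,0,0],
  [0.3,8,-0.7,0,0],
  [0.3,8,-0.7,0,0],
  [0.3,8,-0.7,0,0],
])

```text
clock: 9.65
position: [0.5136, 0.1823, 0.0535]
tool_rot: [-3.038, 1.57, -3.124]
force: [-5.4, -0.1, 4.3]
width: 0.455
```

```bash
python3 look.py lane1
```

```text
[0.51518315 0.18210122 0.0535442 ] 9.75 [ 1.27040134 -0.30158173  1.40549739] [-0.10851948 -0.38025006 -0.05104962] 0.4553334273445429
```

View pics/lane1.png

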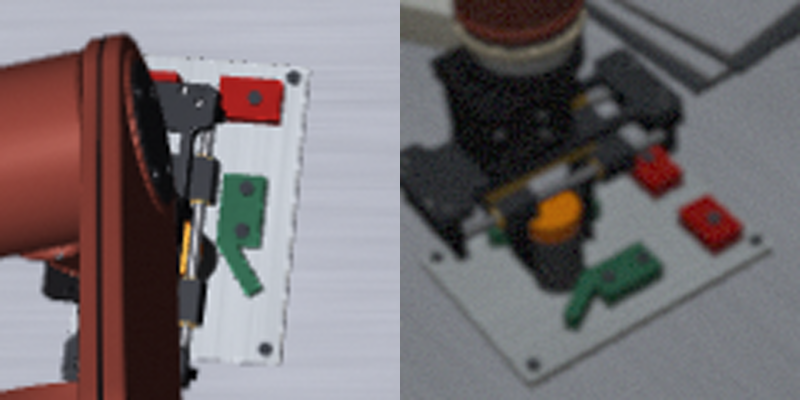

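```bash
python3 - <<'E'
from meas import *
im=np.load('pics/lane1_top.npz')['im']
img=cv2.resize(im,None,fx=8,fy=8,interpolation=cv2.INTER_CUBIC)
O=np.array([.5618,.1785]);u=np.array([.9964,-.0849]);v=np.array([.0849,.9964])
P=lambda p,z:np.round((np.array(proj('top',[*p,z])[::-1])+.5)*8).astype(int)
for z,c in((.01,(255,255,0)),(.064,(255,0,255))):
  q=np.array([P([.5152+.02*np.cos(a),.1821+.02*np.sin(a)],z) for a in np.arange(0,6.3,.2)]); cv2.polylines(img,[q],True,c,1)
for y in(-.025,.025):
  cv2.line(img,P(O-.04*u+y*v,.028).tolist(),P(O+.01*u+y*v,.028).tolist(),(255,0,0),1)
save('lane1_ov',img[175*8:245*8,130*8:205*8])
g=cv2.cvtColor(im,cv2.COLOR_RGB2GRAY)
for r in range(210,226,2): print(r,g[r,155:180].tolist())
E
```

```text
210 [21, 22, 18, 8, 9, 156, 183, 103, 186, 106, 55, 107, 194, 204, 200, 118, 87, 87, 88, 87, 83, 65, 65, 64, 71]
212 [22, 22, 23, 6, 23, 188, 153, 103, 202, 98, 48, 21, 30, 101, 141, 88, 90, 90, 90, 88, 88, 85, 85, 85, 89]
214 [20, 21, 26, 32, 51, 190, 129, 112, 188, 92, 40, 21, 23, 23, 49, 148, 102, 90, 90, 91, 88, 66, 88, 137, 113]
216 [22, 21, 21, 29, 112, 192, 128, 135, 138, 82, 42, 20, 24, 24, 38, 113, 130, 104, 91, 90, 90, 86, 75, 133, 204]
218 [21, 21, 22, 22, 146, 185, 112, 185, 111, 72, 30, 24, 24, 23, 40, 137, 206, 192, 105, 90, 89, 89, 94, 110, 135]
220 [21, 22, 22, 14, 188, 152, 107, 203, 104, 42, 26, 25, 25, 28, 81, 206, 204, 200, 197, 127, 91, 90, 91, 90, 94]
222 [22, 20, 21, 21, 52, 88, 109, 193, 105, 29, 26, 27, 34, 133, 207, 205, 204, 200, 205, 199, 125, 91, 91, 91, 91]
224 [22, 20, 21, 38, 68, 70, 71, 71, 71, 69, 30, 51, 161, 209, 206, 205, 202, 202, 205, 206, 203, 158, 89, 89, 88]
```

View pics/lane1_ov.png

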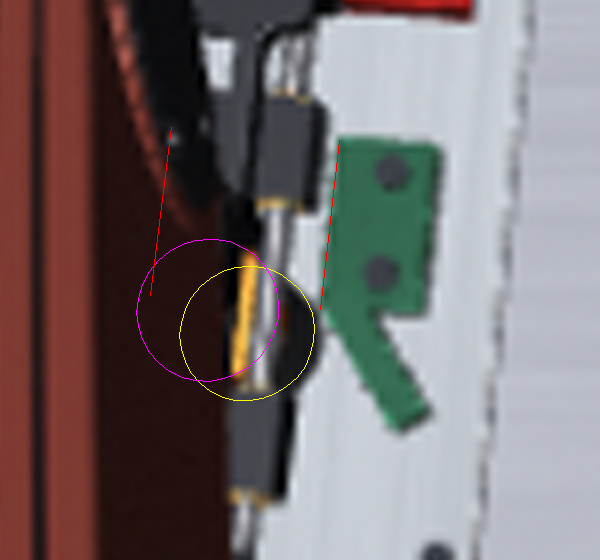

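The pin's foot in the top view sits about 2 to 2.5 mm towards the right (−y) green jaw. I'll shift it about 2.3 mm to +y before it enters the gap.

Call:
servo_tool([
  [0.3,0,1.3,0,0],
  [0.3,0,1,0,0],
  [0.3,0,0,0,0],
])

```text
clock: 10.05
position: [0.5136, 0.1847, 0.0535]
tool_rot: [0.092, 1.57, 0.006]
force: [0.4, -1.3, -0.1]
width: 0.456
```

```bash
python3 - <<'E'
from meas import *
im,d=capture('top'); print(robot.read_state()['position'],robot.read_state()['force'])
img=cv2.resize(im,None,fx=8,fy=8,interpolation=cv2.INTER_CUBIC)
save('lane2',img[175*8:245*8,130*8:205*8])
g=cv2.cvtColor(im,cv2.COLOR_RGB2GRAY)
for r in range(212,221,2): print(r,g[r,160:178].tolist())
E
```

```text
[0.51351739 0.18472201 0.05352712] [ 0.90442444 -0.38329665 -0.91556036]
212 [131, 112, 199, 93, 44, 23, 24, 74, 188, 161, 87, 89, 89, 90, 89, 88, 85, 86]
214 [114, 124, 165, 87, 38, 18, 23, 21, 58, 198, 160, 102, 91, 89, 90, 86, 68, 88]
216 [118, 166, 103, 74, 49, 24, 25, 23, 36, 124, 200, 130, 103, 90, 91, 92, 87, 75]
218 [110, 206, 102, 56, 28, 23, 23, 24, 38, 137, 205, 205, 191, 105, 90, 89, 91, 94]
220 [112, 205, 101, 32, 25, 25, 24, 27, 95, 208, 205, 204, 199, 196, 126, 91, 90, 91]
```

View pics/lane2.png

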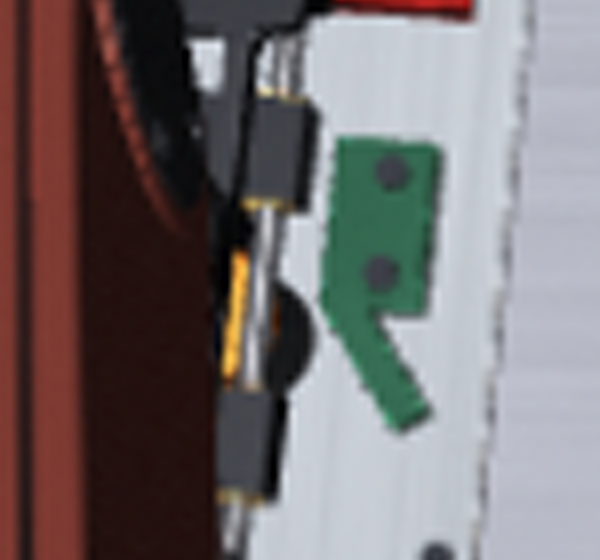

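```bash
python3 - <<'E'
from meas import *
im=np.load('pics/top1.npz')['im']
h=cv2.cvtColor(im,cv2.COLOR_RGB2HSV); g=cv2.cvtColor(im,cv2.COLOR_RGB2GRAY).astype(float)
O=np.array([.5618,.1785]);u=np.array([.9964,-.0849]);v=np.array([.0849,.9964])
def loc(r,c,z): q=on_z('top',r,c,z)[:2]-O; return np.round([q@u*1000,q@v*1000],1)
def edge(row,a,b,th):
    for c in range(a,b):
        if (row[c]-th)*(row[c+1]-th)<=0: return c+(th-row[c])/(row[c+1]-row[c])
for r in range(194,212,2):
    cr=edge(g[r],164,180,145); 
    # left jaw inner edge, dark->bright going right
    cl=None
    for c in range(160,140,-1):
        if g[r,c]<130: cl=c+(145-g[r,c])/(g[r,c+1]-g[r,c]); break
    print(r,cr and loc(r,cr,.028),cl and loc(r,cl,.028), cl and loc(r,cl,.01))
c=robot.read_state()
im,_=capture('top'); g=cv2.cvtColor(im,cv2.COLOR_RGB2GRAY).astype(float)
for r in(214,215,216,217,218,219): 
    e=edge(g[r],166,174,115); print('pin',r,e,loc(r,e,.01),loc(r,e,.02))
q=c['position'][:2]-O;print('tcp',q@u,q@v)
E
```

```text
194 [  5.  -22.6] [ 1.5 21.7] [ 4.4 26.1]
196 [  0.3 -23.7] [-3.2 21.1] [-0.4 25.5]
198 [ -4.4 -23.4] [-8.  21.5] [-5.3 25.9]
200 [ -9.2 -23.5] [-12.8  22.2] [-10.2  26.6]
202 [-13.9 -23.7] [-17.5  21.7] [-15.   26.1]
204 [-18.6 -23.8] [-22.2  21.2] [-19.8  25.6]
206 [-23.4 -22.9] [-26.9  21.5] [-24.6  25.9]
208 [-28.1 -23.3] [-31.6  21.7] [-29.4  26.1]
210 [-32.7 -23.9] [-36.4  21.7] [-34.2  26.1]
pin 214 168.40579710144928 [-40.2 -19. ] [-41.3 -20.9]
pin 215 168.61607142857142 [-42.6 -19.7] [-43.6 -21.7]
pin 216 168.88888888888889 [-44.9 -20.6] [-45.9 -22.6]
pin 217 168.8988764044944 [-47.2 -20.9] [-48.3 -22.9]
pin 218 168.78571428571428 [-49.6 -20.9] [-50.6 -22.9]
pin 219 168.48360655737704 [-52.  -20.4] [-53.  -22.4]
tcp -0.04863703961355881 0.002100422294154067
```

Call:
servo_tool([
  [0.3,0,2,0,0],
  [0.3,5,-0.4,0,0],
  [0.3,8,-0.7,0,0],
  [0.3,8,-0.7,0,0],
  [0.3,8,-0.7,0,0],
])

```text
clock: 10.65
position: [0.5422, 0.1844, 0.0535]
tool_rot: [3.073, 1.569, 2.987]
force: [-3.6, 0.8, 4.3]
width: 0.454
```

Call:
servo_tool([
  [0.3,8,-0.7,0,0],
  [0.3,8,-0.7,0,0],
  [0.3,8,-0.7,0,0],
])

```text
clock: 10.95
position: [0.567, 0.182, 0.0535]
tool_rot: [-3.135, 1.57, 3.062]
force: [-4.8, 0.1, 4.2]
width: 0.455
```

```bash
python3 look.py lane3
```

```text
[0.56843588 0.18173221 0.0535541 ] 11.05 [ 3.88086386 -0.32586163  2.10908506] [-0.11629631 -0.62099888  0.00406386] 0.4565794419613416
```

View pics/lane3.png

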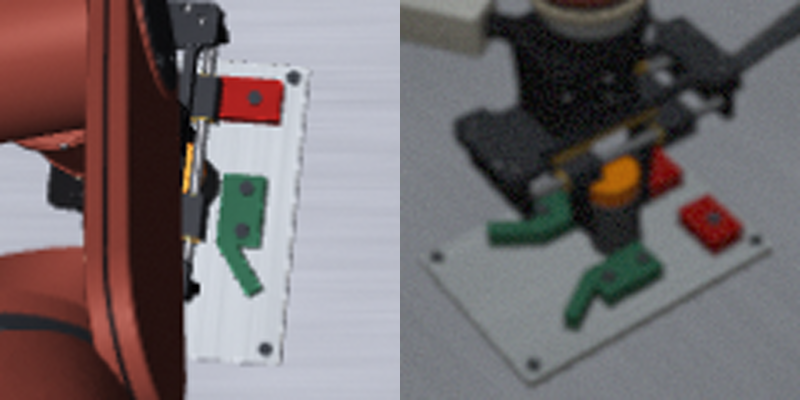

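The pin is inside the green gap with light visible on both sides and no lateral force. I'll continue to the red jaws.

Call:
servo_tool([
  [0.3,6,-0.5,0,0],
  [0.3,6,-0.5,0,0],
  [0.3,6,-0.5,0,0],
  [0.3,5,-0.4,0,0],
])

```text
clock: 11.45
position: [0.5897, 0.1801, 0.0535]
tool_rot: [-2.982, 1.571, -3.068]
force: [-4.1, 1.1, 3.6]
width: 0.46
```

Call:
servo_tool([
  [0.3,3,-0.25,0,0],
  [0.3,3,-0.25,0,0],
])

```text
clock: 11.65
position: [0.5955, 0.1796, 0.0535]
tool_rot: [-3.031, 1.57, -3.117]
force: [-5.1, -0.3, 4.0]
width: 0.452
```

Call:
servo_tool([
  [0.3,2,-0.2,0,0],
  [0.3,2,-0.2,0,0],
])

```text
clock: 11.85
position: [0.5995, 0.1792, 0.0535]
tool_rot: [-3.114, 1.571, 3.083]
force: [-3.3, 1.2, 3.7]
width: 0.454
```

Call:
servo_tool([
  [0.3,1.5,0,0,0],
  [0.3,1,0,0,0],
])

```text
clock: 12.05
position: [0.6006, 0.1792, 0.0535]
tool_rot: [-2.98, 1.567, -3.066]
force: [-12.0, 0.3, 10.4]
width: 0.457
```

Call:
servo_tool([
  [0.3,0.7,0,0,0],
  [0.3,0,0,0,0],
])

```text
clock: 12.25
position: [0.6007, 0.1793, 0.0535]
tool_rot: [-2.961, 1.566, -3.047]
force: [-11.3, -0.3, 10.1]
width: 0.451
```

```bash
python3 look.py jaw
```

```text
[0.60071297 0.17924885 0.05351027] 12.35 [-11.71819674   0.12580909  10.86059173] [-0.14716082  2.23343423 -0.07585218] 0.45501700439221754
```

View pics/jaw.png

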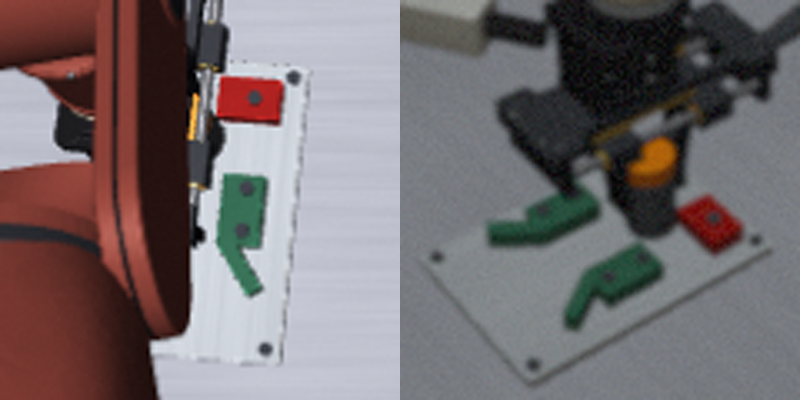

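The pin is stopped against the red jaws. Command is ahead of the measured pose, with about 12 N at the wrist, and the pin is upright at (655,190) in the side crop. I'll release it and lift.

Call:
servo_tool([
  [0.75,0,0,0,0],
  [0.75,0,0,0,0],
  [0.75,0,0,0,0],
  [0.75,0,0,0,0],
])

```text
clock: 12.75
position: [0.6033, 0.1791, 0.0536]
tool_rot: [0.106, 1.569, 0.02]
force: [-0.1, 0.3, -0.0]
width: 0.707
```

Call:
servo_tool([
  [0.75,-2,0,10,0],
  [0.75,0,0,20,0],
  [0.75,0,0,30,0],
  [0.75,0,0,40,0],
  [0.75,0,0,40,0],
])

```text
clock: 13.25
position: [0.6003, 0.1791, 0.1952]
tool_rot: [-2.508, 1.571, -2.594]
force: [0.3, 0.1, 0.1]
width: 0.749
```

Call:
servo_tool([
  [0.75,0,30,0,0],
  [0.75,-20,40,0,0],
  [0.75,-20,40,0,0],
  [0.75,-20,40,0,0],
  [0.75,0,0,0,0],
])

```text
clock: 13.75
position: [0.538, 0.334, 0.1945]
tool_rot: [1.651, 1.568, 1.57]
force: [0.7, -0.4, 0.3]
width: 0.749
```

```bash
python3 look.py fin; python3 - <<'E'
from meas import *
im=np.load('pics/fin_top.npz')['im'];d=np.load('pics/fin_top.npz')['d']
O=np.array([.5618,.1785]);u=np.array([.9964,-.0849]);v=np.array([.0849,.9964])
m=hsvmask(im,(3,130,60),(22,255,255),(130,150,200,220)); ys,xs=np.where(m>0); P=np.array([on_z('top',y,x,.08)[:2] for y,x in zip(ys,xs)])
if len(P): c=(P.min(0)+P.max(0))/2-O; print(len(P),P.mean(0),c@u,c@v, (P.mean(0)-O)@u,(P.mean(0)-O)@v)
P,s=caps('top',im,(270,150,330,200),(100,120,80),(125,255,255)); print('blue',P.mean(0))
E
```

```text
[0.54032193 0.33009052 0.194271  ] 13.85 [-0.52456829 -0.78769845 -0.68372814] [-0.05026705  0.07637914  0.0190818 ] 0.7521799595188895
267 [0.59804399 0.17452403] 0.037308356349736845 8.857479964692009e-05 0.03645107344552487 -0.000884537312878817
blue [ 0.60525254 -0.14012845]
```

View pics/fin.png

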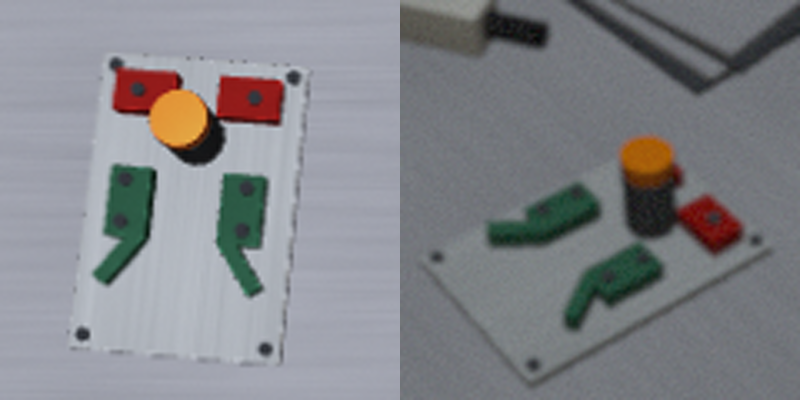

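```bash
python3 - <<'E'
from meas import *
im,d=capture('top'); save('final',im)
for nm,lo,hi in (('yel',(24,130,90),(34,255,255)),('turq',(80,120,80),(95,255,255))):
    P,s=caps('top',im,(310,150,390,310),lo,hi);print(nm,P.mean(0))
print(robot.close_job())
E
```

```text
yel [ 0.44875407 -0.22936796]
turq [ 0.60475543 -0.28395871]
the job is handed in; nothing more can be done
None
```

View pics/final.png

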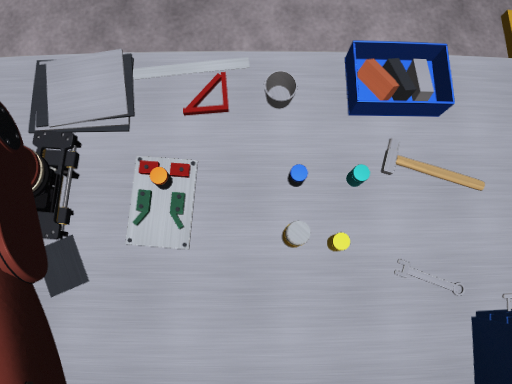

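The orange-capped pin went through the green go gap and now stands upright against the red no-go jaws. I handed the job in at about 14 s, with the arm clear and touching nothing.

**What I did:** I stood the pin on the plate at the mouth, let go, and regripped it fore and aft. I then pushed it along the lane until the red jaws stopped it, at about 12 N on the wrist. After that I let go, lifted straight up and moved the arm aside.

**Last checks:**
- **Pin at the jaws:** the top view puts its centre at x of about 36.5–37.3 mm in the gauge's frame, against the nominal 37. One pixel is about 2 mm, so a sub-millimetre gap could not be ruled out by picture. The gripper moved 2.6 mm forward, towards the jaws, as it opened. I took that as the pin staying pressed against them.
- **Other pins:** the blue, turquoise and yellow pins measure in the same places as at the start.

**Disagreements:** the side and top cameras differed by 3–6 mm. The pin also sat about 4 mm off centre at the gap mouth, so I shifted it across the lane before the gap. It then passed through with only about 1 N of sideways force.

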